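# Try rotator shafts in the drive hub and rack them all alike

## Robot

A 7-joint arm with a two-finger parallel gripper is mounted at the origin on a cart in front of the work surface, level with it; the furniture and walls round the work are solid. World frame = base frame: x ahead of the robot, y to its left, z up, the work surface at z = 0. Lengths are in m, angles in rad, forces in N, time in s.
With the tool pointing down it reaches from about 0.4 to 0.85 m from the base axis. Payload 10.4 kg.
Tool frame: the origin (TCP) lies on the centre line of the jaws, within the pads' length; the fingertips stand 11 mm ahead of it and the grasp point (between the pads) lies 8 mm behind it (manip.finger_overhang is the distance from the TCP to the fingertips, in m); z points along the fingers, y is the line along which they close (so a half turn about z gives the same grasp; the last joint's range is limited). The gripper opens to 85 mm and grips with 20 to 120 N. Pads are 22 mm wide; open, the fingers measure 114 mm over their backs; the gripper's body (76 mm by 85 mm) begins 54 mm behind the grasp point. The pads swing forward as they close: fully open they stand 13 mm farther back than shut.
Start: joints at [1.321, 0.332, -0.065, 1.46, 0.022, 1.35, -0.088], TCP at [0.141, -0.609, 0.242] pointing down, gripper open.
Joint ranges: [-2.6, 2.6], [-0.5, 2.12], [-1.47, 1.34], [0.16, 2.42], [-1.27, 4.41], [0.06, 2.06], [-2.6, 2.6]. Speed limits (rad/s): [2.22, 2.22, 2.79, 2.79, 3.14, 3.14, 3.14].

## Interface

Orientations are given as a unit quaternion [x, y, z, w].
In Python, from workcell import manip, imaging, workorder gives the robot as it stands.
- The arm moves only by the tool jog_arm, never from a script. Its argument "deltas" is a list of rows, each an object with "gripper": the opening, from 0 (shut) to 1 (fully open); "offset": the shift along the tool's x, y, z in m, a list of three; "rotation": the turn, a rotation vector about the tool's x, y, z in degrees, a list of three. In form: [{"gripper": gripper, "offset": [tx, ty, tz], "rotation": [ax, ay, az]}, ...]. A call has 1 to 20 rows; each row shifts and turns the commanded pose from where the row before left it, along the tool's axes as they then stand; what a row does not reach is not made up. A row lasts 1/10 s, in which the tool goes at most 50 mm and 8.59 degrees, less where a joint would pass 70% of its speed; a pose out of reach is approached as far as the arm can. A call with a gripper value outside its range is refused whole. The fingers move at their own pace and stop on an object; "newtons" is the grip in N (left out, the last holds). Time passes only in rows, so rows that do not move let the fingers close. It gives the time, the measured TCP pose, the force, the opening and the grip force at its end, in the units of the state.
- manip.get_obs(): the state, without advancing time (a new reading comes with each control period).
- imaging.camera(name): name is "scene" or "side" or "wrist"; returns the picture (480x640x3 uint8, blue, green, red); there is no depth.
- imaging.camera_model(name): a dict with "camera_matrix" (3x3 intrinsics, pixels), "world_to_cam" (4x4, takes a point from world to camera coordinates); the wrist camera has in their place "hand_eye" (4x4, takes a point from camera to tool coordinates, whose origin is the TCP and whose axes are the flange's). Camera axes: x right, y up, looking along -z (the intrinsics and any distortion apply to the point x, -y, -z); pixel columns grow to the right and rows downward; lengths in m; the calibration is good to about 2 mm. A picture is of the moment at which its call begins: read the wrist's pose just before it. camera_model takes no time and is no camera call.
- workorder.hand_in(): hands the job in; it is judged then, once.
The state is a dict: "clock": time; "joint_pos": joint angles; "joint_velocities": joint speeds; "tau": joint torques, N m; "position": TCP position; "ee_rot": TCP orientation; "ft_force": force on the tool from outside, world axes, zero at the start; "torque": the same for the moment, N m; "grip_width": opening from 0.0 (shut) to 1.0 (fully open); "grasp_force": force on a finger pad.
Only numpy, scipy, OpenCV 4.12 (cv2) and the standard library are available. Lean on these libraries where they do the work, as an engineer would, in place of code of your own. Each camera call takes 0.05 s, during which the arm holds its last target. There are 200 camera calls.

## Task

The two loose tube-rotator shafts have one chamfered drive end and one square-cut end each, and they lie about at random. One shaft at a time, push either end gently into the bore of the drive unit's hub until it stops - the chamfered end goes home on its seat, the square end stops several millimetres sooner on the shoulder - then lay that shaft in an empty notch pair of the shaft stand like the shaft already there: chamfered end towards the stand's end stop and close up to it, then do the other. Leave the racked shaft, the jar, the bottle and the timer where they are.

Things in the scene. Friction and masses are not known exactly. Their poses are not given: they have to be found in the camera images.
- shaft_a_center (a point): Loose steel shaft lying on the worktop: round, 16 mm across, 160 mm long, about 0.2 kg. Point: the middle of its length, on its axis (8 mm up). x axis along the bar. One end is cut square, the other is chamfered, narrowing evenly from 16 to 8 mm over the last 12 mm. Whether the chamfer is at the +x or the -x end is not given; the two loose shafts may differ.
- shaft_b_center (a point): The other loose steel shaft, same size and shape as shaft_a, same point and axes. Which of its ends (+x or -x) is chamfered is not given.
- racked_shaft_center (a point): A third, equal shaft that already lies in slot 1 of the stand, chamfered end at the end stop. The point is the middle of its length, on its axis. Leave it.
- drive_unit: Fixed drive unit of a tube rotator: white box 125 x 118 mm, 106 mm high; from its grey front panel (facing the robot) a steel hub, a block 44 mm wide and high, stands out 54 mm. Origin: centre of its underside, on the worktop; +x points away from the robot, along the hub's level bore. A thumb screw on the hub reaches 36 mm above the bore's axis, 20 mm behind the hub's face.
- hub_mouth (a point): Centre of the bore's mouth in the hub's front face, 58 mm above the worktop, 118 mm before the drive unit's origin. +x points level into the bore, z up. The round bore's mouth tapers from 26 mm across at the face to 18.4 mm at 10 mm depth; from there it is straight down to the shoulder 30 mm in.
- hub_shoulder (a point): Centre of the shoulder in the bore, 30 mm behind the mouth; the hole behind it is only 13.5 mm across. A square end stops here (shaft centre 80 mm before this point). A chamfered end goes about 8 mm farther when centred (shaft centre about 72 mm before it), at least 4 mm farther when off-centre in the bore.
- shaft_stand: Fixed stand: aluminium base 182 x 196 x 6 mm, two black notched bars across it (12 mm thick, 45 mm either side of the middle, tops at 50 mm height) and an upright end stop (top at 56 mm, inner face 83 mm from the middle). Origin: centre of its underside, on the worktop. +x runs along the shafts towards the end stop, y across them. Three notch pairs 70 mm apart.
- slot_1 (a point): Middle of the first notch pair, at the height of the notches' floor (30 mm above the worktop), half-way between the two notched bars; axes as the stand's. Holds the racked shaft. It lies at y = +70 mm of the stand.
- slot_2 (a point): The same point of the middle notch pair (y = 0 of the stand), empty at the start. Each notch has a flat floor 14 mm wide and sloping sides, 40 mm apart at the top, 20 mm above the floor; a shaft lying in it has its axis 8 mm above this point. A shaft that touches the end stop has its centre 3 mm beyond this point in +x.
- slot_3 (a point): The same point of the third notch pair (y = -70 mm of the stand), empty at the start, of the same shape.
- cream_jar: Bystander: white screw-lid jar, 77 mm across, 91 mm high, origin at the centre of its underside.
- rinse_bottle: Bystander: white storage bottle, 66 mm across, 143 mm high, behind the stand, origin at the centre of its underside.
- timer: Bystander: flat white bench timer, 58 x 62 mm, 16 mm high, origin at the centre of its underside.
Things that resemble listed ones, but are neither listed nor needed, are in the scene too. What is shaped like the part that bears shaft_b_center but black is not meant.

How it is judged:
On the way, in this order (a step that is already met when the one before it is completed fails the run):
1. one loose shaft has an end pushed home into the hub's bore, at least 26 mm (((x of shaft_a_center in the frame of hub_mouth between -0.054 and -0.03 m and y of shaft_a_center in the frame of hub_mouth between -0.012 and 0.012 m and z of shaft_a_center in the frame of hub_mouth between -0.012 and 0.012 m and angle between the x axis of shaft_a_center and the x axis of hub_mouth, either way round below 0.15 rad) or (x of shaft_b_center in the frame of hub_mouth between -0.054 and -0.03 m and y of shaft_b_center in the frame of hub_mouth between -0.012 and 0.012 m and z of shaft_b_center in the frame of hub_mouth between -0.012 and 0.012 m and angle between the x axis of shaft_b_center and the x axis of hub_mouth, either way round below 0.15 rad))), for 0.1 s.
2. that shaft lies in an empty notch pair, chamfered end at the end stop ((((x of shaft_a_center in the frame of slot_2 between -0.015 and 0.006 m and y of shaft_a_center in the frame of slot_2 between -0.006 and 0.006 m and z of shaft_a_center in the frame of slot_2 between 0.004 and 0.012 m and angle between the x axis of shaft_a_center and the x axis of slot_2, either way round below 0.08 rad and x of shaft_a_c1 in the frame of slot_2 above 0.04 m) or (x of shaft_a_center in the frame of slot_3 between -0.015 and 0.006 m and y of shaft_a_center in the frame of slot_3 between -0.006 and 0.006 m and z of shaft_a_center in the frame of slot_3 between 0.004 and 0.012 m and angle between the x axis of shaft_a_center and the x axis of slot_3, either way round below 0.08 rad and x of shaft_a_c1 in the frame of slot_3 above 0.04 m)) or ((x of shaft_b_center in the frame of slot_2 between -0.015 and 0.006 m and y of shaft_b_center in the frame of slot_2 between -0.006 and 0.006 m and z of shaft_b_center in the frame of slot_2 between 0.004 and 0.012 m and angle between the x axis of shaft_b_center and the x axis of slot_2, either way round below 0.08 rad and x of shaft_b_c1 in the frame of slot_2 above 0.04 m) or (x of shaft_b_center in the frame of slot_3 between -0.015 and 0.006 m and y of shaft_b_center in the frame of slot_3 between -0.006 and 0.006 m and z of shaft_b_center in the frame of slot_3 between 0.004 and 0.012 m and angle between the x axis of shaft_b_center and the x axis of slot_3, either way round below 0.08 rad and x of shaft_b_c1 in the frame of slot_3 above 0.04 m)))), for 0.2 s.
3. the other shaft has an end pushed home into the hub's bore, at least 26 mm ((((x of shaft_a_center in the frame of hub_mouth between -0.054 and -0.03 m and y of shaft_a_center in the frame of hub_mouth between -0.012 and 0.012 m and z of shaft_a_center in the frame of hub_mouth between -0.012 and 0.012 m and angle between the x axis of shaft_a_center and the x axis of hub_mouth, either way round below 0.15 rad) and ((x of shaft_b_center in the frame of slot_2 between -0.015 and 0.006 m and y of shaft_b_center in the frame of slot_2 between -0.006 and 0.006 m and z of shaft_b_center in the frame of slot_2 between 0.004 and 0.012 m and angle between the x axis of shaft_b_center and the x axis of slot_2, either way round below 0.08 rad and x of shaft_b_c1 in the frame of slot_2 above 0.04 m) or (x of shaft_b_center in the frame of slot_3 between -0.015 and 0.006 m and y of shaft_b_center in the frame of slot_3 between -0.006 and 0.006 m and z of shaft_b_center in the frame of slot_3 between 0.004 and 0.012 m and angle between the x axis of shaft_b_center and the x axis of slot_3, either way round below 0.08 rad and x of shaft_b_c1 in the frame of slot_3 above 0.04 m))) or ((x of shaft_b_center in the frame of hub_mouth between -0.054 and -0.03 m and y of shaft_b_center in the frame of hub_mouth between -0.012 and 0.012 m and z of shaft_b_center in the frame of hub_mouth between -0.012 and 0.012 m and angle between the x axis of shaft_b_center and the x axis of hub_mouth, either way round below 0.15 rad) and ((x of shaft_a_center in the frame of slot_2 between -0.015 and 0.006 m and y of shaft_a_center in the frame of slot_2 between -0.006 and 0.006 m and z of shaft_a_center in the frame of slot_2 between 0.004 and 0.012 m and angle between the x axis of shaft_a_center and the x axis of slot_2, either way round below 0.08 rad and x of shaft_a_c1 in the frame of slot_2 above 0.04 m) or (x of shaft_a_center in the frame of slot_3 between -0.015 and 0.006 m and y of shaft_a_center in the frame of slot_3 between -0.006 and 0.006 m and z of shaft_a_center in the frame of slot_3 between 0.004 and 0.012 m and angle between the x axis of shaft_a_center and the x axis of slot_3, either way round below 0.08 rad and x of shaft_a_c1 in the frame of slot_3 above 0.04 m))))), for 0.1 s.
At the end, for the whole second after the job is handed in: Both loose shafts lie at rest in the two formerly empty notch pairs, down in both notches (axis 8 mm above the floor, within 4 mm), chamfered end towards the end stop and the end no farther than 18 mm from it; the racked shaft still lies so in slot 1 (((x of shaft_a_center in the frame of slot_2 between -0.015 and 0.006 m and y of shaft_a_center in the frame of slot_2 between -0.006 and 0.006 m and z of shaft_a_center in the frame of slot_2 between 0.004 and 0.012 m and angle between the x axis of shaft_a_center and the x axis of slot_2, either way round below 0.08 rad and x of shaft_a_c1 in the frame of slot_2 above 0.04 m) or (x of shaft_a_center in the frame of slot_3 between -0.015 and 0.006 m and y of shaft_a_center in the frame of slot_3 between -0.006 and 0.006 m and z of shaft_a_center in the frame of slot_3 between 0.004 and 0.012 m and angle between the x axis of shaft_a_center and the x axis of slot_3, either way round below 0.08 rad and x of shaft_a_c1 in the frame of slot_3 above 0.04 m)) and ((x of shaft_b_center in the frame of slot_2 between -0.015 and 0.006 m and y of shaft_b_center in the frame of slot_2 between -0.006 and 0.006 m and z of shaft_b_center in the frame of slot_2 between 0.004 and 0.012 m and angle between the x axis of shaft_b_center and the x axis of slot_2, either way round below 0.08 rad and x of shaft_b_c1 in the frame of slot_2 above 0.04 m) or (x of shaft_b_center in the frame of slot_3 between -0.015 and 0.006 m and y of shaft_b_center in the frame of slot_3 between -0.006 and 0.006 m and z of shaft_b_center in the frame of slot_3 between 0.004 and 0.012 m and angle between the x axis of shaft_b_center and the x axis of slot_3, either way round below 0.08 rad and x of shaft_b_c1 in the frame of slot_3 above 0.04 m)) and x of racked_shaft_center in the frame of slot_1 between -0.015 and 0.006 m and y of racked_shaft_center in the frame of slot_1 between -0.006 and 0.006 m and z of racked_shaft_center in the frame of slot_1 between 0.004 and 0.012 m and angle between the x axis of racked_shaft_center and the x axis of slot_1, either way round below 0.08 rad and x of racked_shaft_c1 in the frame of slot_1 above 0.04 m and linear speed of each of shaft_a, shaft_b, racked_shaft below 0.01 m/s and angular speed of each of shaft_a, shaft_b, racked_shaft below 0.1 rad/s); the robot touches nothing.
It fails at once if a shaft is rammed into the hub (over 80 N) (contact force between any of shaft_a, shaft_b and drive_unit above 80 N).
It fails at once if the jar, the bottle or the timer is pushed more than 30 mm (distance of any of cream_jar, rinse_bottle, timer from where it was at the start of the episode above 0.03 m).
It fails at once if the racked shaft is lifted out or pushed more than 25 mm (distance of racked_shaft_center from where it was at the start of the episode above 0.025 m).
It also fails if it takes over 72 s, if anything falls off the work surface, if the arm or the gripper's body presses on something with over 40 N, if the wrist force passes 120 N, or if a joint passes its speed limit or range.

## Working session

There is one attempt and no reset: what is moved stays moved. The work goes in short steps, Python scripts to look and compute and a tool call to move; the robot and the scene stay as the last step left them, time stands still between calls to the robot, and variables do not carry over. Pictures are saved under pics/ and viewed, at most 11 in all, crops included, and the job is handed in when it is done.

Besides the shell and the picture viewer there is one more tool, called after "Call:" as name(argument=value, ...) on one line, values as JSON. jog_arm: Moves the arm, as the interface text tells. Its arguments: {"type":"object","properties":{"deltas":{"type":"array","items":{"type":"object","properties":{"gripper":{"type":"number"},"offset":{"type":"array","items":{"type":"number"}},"rotation":{"type":"array","items":{"type":"number"}}}}},"newtons":{"type":"number"}},"required":["deltas"]}

```bash
ls; mkdir -p pics; python3 - <<'E'
from workcell import manip, imaging, workorder
import cv2,numpy as np
np.set_printoptions(precision=4,suppress=True)
print(manip.get_obs())
for n in ["scene","side","wrist"]:
    im=imaging.camera(n); cv2.imwrite(f"pics/{n}0.png",im); print(n,imaging.camera_model(n))
E
```

```text
pics
{'clock': 0.0, 'joint_pos': array([ 1.3214,  0.3329, -0.0647,  1.4609,  0.0216,  1.3499, -0.0885]), 'joint_velocities': array([-0.0005, -0.0009,  0.0014,  0.0017,  0.    , -0.0009, -0.0003]), 'tau': array([  0.0011, -62.5438,   0.0496, -39.1608,   0.0163,   0.0096,
        -0.    ]), 'position': array([ 0.1405, -0.6086,  0.2415]), 'ee_rot': array([ 0.9936,  0.1132, -0.0001, -0.0007]), 'ft_force': array([ 0.6909, -0.8352,  0.1288]), 'torque': array([ 0.0194, -0.026 , -0.0024]), 'grasp_force': 0.0, 'grip_width': 0.9958784129442276}
scene {'camera_matrix': array([[492.7651,   0.    , 316.7986],
       [  0.    , 492.7651, 234.361 ],
       [  0.    ,   0.    ,   1.    ]]), 'world_to_cam': array([[-0.6094, -0.7928,  0.0091,  0.3328],
       [ 0.5221, -0.3926,  0.7571, -0.3189],
       [-0.5967,  0.4662,  0.6532, -1.01  ],
       [ 0.    ,  0.    ,  0.    ,  1.    ]])}
side {'camera_matrix': array([[514.9231,   0.    , 312.3705],
       [  0.    , 514.9231, 243.9489],
       [  0.    ,   0.    ,   1.    ]]), 'world_to_cam': array([[ 0.9658, -0.2583, -0.0213, -0.5204],
       [ 0.124 ,  0.3882,  0.9132, -0.1276],
       [-0.2277, -0.8846,  0.407 , -1.3219],
       [ 0.    ,  0.    ,  0.    ,  1.    ]])}
wrist {'camera_matrix': array([[371.8393,   0.    , 327.4408],
       [  0.    , 371.8393, 242.3093],
       [  0.    ,   0.    ,   1.    ]]), 'hand_eye': array([[ 0.0001,  0.9605,  0.2783,  0.07  ],
       [ 1.    ,  0.0001, -0.0005, -0.0004],
       [-0.0005,  0.2783, -0.9605, -0.1322],
       [ 0.    ,  0.    ,  0.    ,  1.    ]])}
```

View pics/scene0.png

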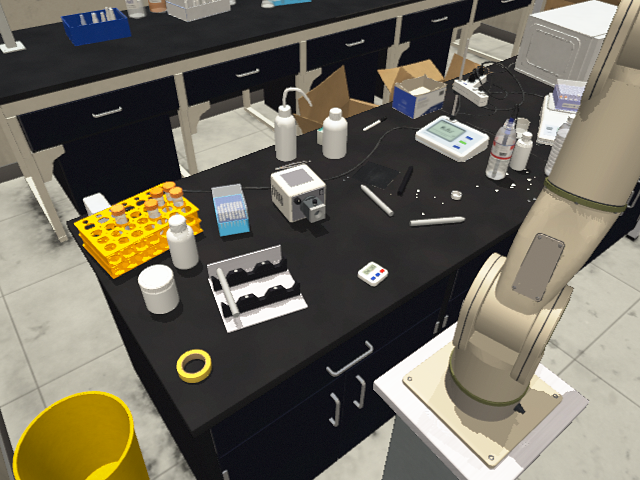

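View pics/side0.png

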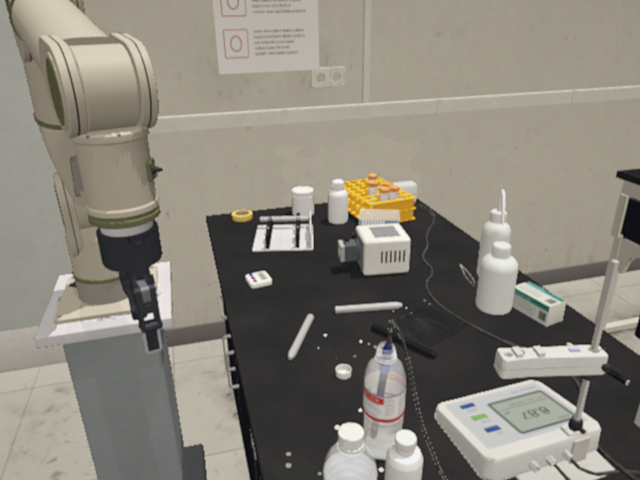

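The scene view shows the loose shafts at about (362,185)-(391,214) and (410,222)-(464,219), the hub at (316,210) and the stand near (255,285). The side view shows the shafts at (290,355)-(310,317) and (335,308)-(402,305). I'll enlarge both to get the details.

```bash
cat > h.py <<'E'
import numpy as np,cv2
from workcell import manip,imaging
from scipy.spatial.transform import Rotation as R
np.set_printoptions(precision=4,suppress=True)
def cam(n,o=None):
    m=imaging.camera_model(n);K=np.array(m["camera_matrix"])
    if n=="wrist":
        T=np.eye(4);T[:3,:3]=R.from_quat(o["ee_rot"]).as_matrix();T[:3,3]=o["position"]
        W=np.linalg.inv(T@m["hand_eye"])
    else: W=np.array(m["world_to_cam"])
    return K,W
def proj(c,P):
    K,W=c;p=(W[:3,:3]@np.atleast_2d(P).T+W[:3,3:]).T*[1,-1,-1]
    q=p@K.T;return q[:,:2]/q[:,2:]
def back(c,uv,z):
    K,W=c;uv=np.atleast_2d(uv).astype(float)
    d=np.linalg.solve(K,np.c_[uv,np.ones(len(uv))].T).T*[1,-1,-1]
    d=d@W[:3,:3];o=-W[:3,:3].T@W[:3,3]
    return o+d*((z-o[2])/d[:,2])[:,None]
E
python3 - <<'E'
import cv2,numpy as np
a=cv2.imread('pics/scene0.png')[155:335,195:475]; b=cv2.imread('pics/side0.png')[205:365,235:435]
cv2.imwrite('pics/c1.png',cv2.resize(a,None,fx=2.8,fy=2.8,interpolation=2))
cv2.imwrite('pics/c2.png',cv2.resize(b,None,fx=3.5,fy=3.5,interpolation=2))
E
```

```text
(no output)
```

View pics/c1.png

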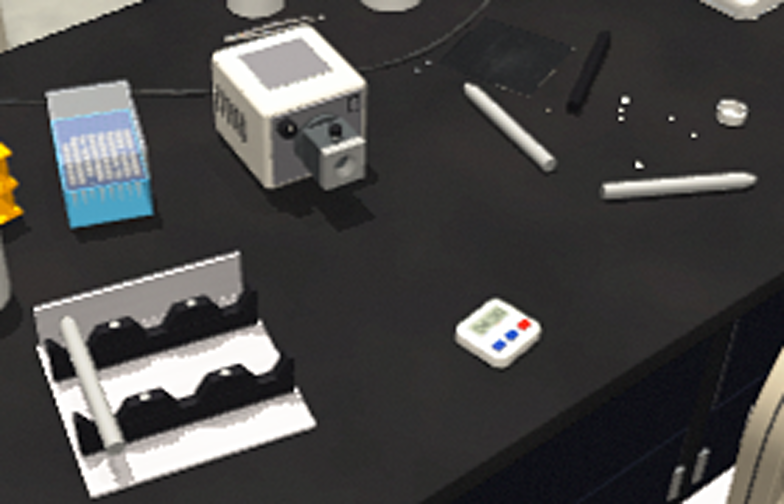

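View pics/c2.png

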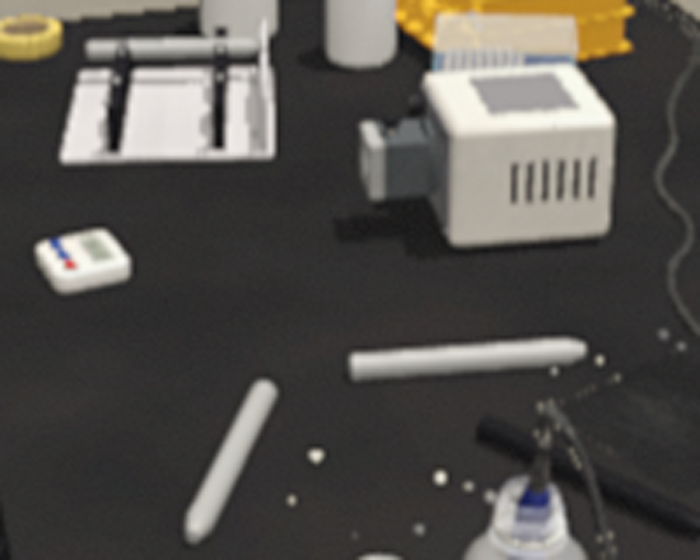

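Enlarged views, in crop pixels:
- **Shaft P, scene crop:** chamfered at the far end (467,87), square at (550,163).
- **Shaft Q, scene crop:** square at (604,191), chamfered at the right end (753,179).
- **Side crop:** this agrees. P's chamfer is at (583,349) and Q's at (195,533).
- **Hub face (scene crop):** centre about (343,164).
- **Stand:** the end stop is on the far side.

```bash
python3 - <<'E'
from h import *
s=cam("scene");d=cam("side")
S=lambda p:np.array(p)/2.8+[195,155]
D=lambda p:np.array(p)/3.5+[235,205]
for n,a,b in [("P sq,ch",[[551,162],[467,88]],[[350,367],[585,348]]),("Q sq,ch",[[603,190],[755,179]],[[267,382],[193,535]])]:
    A=back(s,S(a),.008);B=back(d,D(b),.008)
    for X in(A,B):
        v=X[1]-X[0];print(n,X[:,:2].ravel(),"mid",X.mean(0)[:2],"yaw",np.degrees(np.arctan2(v[1],v[0])),np.linalg.norm(v))
def tri(a,b):
    from scipy.optimize import least_squares
    return least_squares(lambda P:np.r_[proj(s,P)[0]-a,proj(d,P)[0]-b],[.7,0,.05]).x
# stand base corners (near-left, near-right) in scene ; stop top corners
print("stand base near-left,near-right",back(s,S([[93,496],[315,425]]),.006)[:,:2])
print("stop top L,R",back(s,S([[36,309],[240,254]]),.056)[:,:2])
print("side base near, far right corners",back(d,D([[62,161],[273,156]]),.006)[:,:2])
print("hub face corners",back(s,S([[322,145],[365,137]]),.08)[:,:2],back(s,S([[321,190],[366,180]]),.036)[:,:2])
print("mouth",back(s,S([343,164]),.058))
print("hub face side view",back(d,D([[361,123],[386,127]]),.08)[:,:2],back(d,D([[365,193],[385,199]]),.036)[:,:2])
print("racked: ch,sq scene",back(s,S([[68,322],[115,443]]),.038)[:,:2]," side",back(d,D([[262,47],[88,47]]),.038)[:,:2])
E
```

```text
P sq,ch [ 0.5243 -0.2593  0.6769 -0.2776] mid [ 0.6006 -0.2684] yaw -6.829749015176659 0.1536576028185328
P sq,ch [ 0.5253 -0.2572  0.6855 -0.2803] mid [ 0.6054 -0.2687] yaw -8.211708957416606 0.1618325759316282
Q sq,ch [ 0.4592 -0.2695  0.3776 -0.4079] mid [ 0.4184 -0.3387] yaw -120.54473328060182 0.16065409268008915
Q sq,ch [ 0.4671 -0.2592  0.3832 -0.408 ] mid [ 0.4251 -0.3336] yaw -119.41620311253719 0.17081836667425113
stand base near-left,near-right [[0.4344 0.3372]
 [0.3866 0.1504]]
stop top L,R [[0.6036 0.2905]
 [0.556  0.1089]]
side base near, far right corners [[0.3919 0.1354]
 [0.5653 0.091 ]]
hub face corners [[ 0.616  -0.0295]
 [ 0.601  -0.0709]] [[ 0.6044 -0.0196]
 [ 0.5901 -0.0646]]
mouth [[ 0.6021 -0.0449  0.058 ]]
hub face side view [[ 0.6063 -0.0265]
 [ 0.6224 -0.0397]] [[ 0.5989 -0.06  ]
 [ 0.6103 -0.0746]]
racked: ch,sq scene [[0.59   0.2691]
 [0.4461 0.3063]]  side [[0.6011 0.261 ]
 [0.4462 0.3117]]
```

```bash
cat >> h.py <<'E'
def go(x,y,z,yaw,o=None):
    """offset in the tool's present axes to reach xyz, then tool-z turn (deg) to reach yaw of tool x"""
    o=o or manip.get_obs();r=R.from_quat(o["ee_rot"])
    off=r.inv().apply(np.array([x,y,z])-o["position"]);ax=r.apply([1,0,0]);tz=r.apply([0,0,1])
    cur=np.degrees(np.arctan2(ax[1],ax[0]))
    print("t",o["clock"],"pos",o["position"],"yaw %.2f"%cur,"tz",tz,"off mm",off*1e3,"turn about tool z %.2f"%(-(yaw-cur)))
E
python3 - <<'E'
from h import *
s=cam("scene")
print("bottle base, cap", back(s,[[497,178]],0),back(s,[[510,122]],.2), "meter", back(s,[[420,140],[452,158],[488,150]],.03))
go(.58,-.27,.25,-7.5)
E
```

```text
bottle base, cap [[ 0.4579 -0.6677  0.    ]] [[ 0.4645 -0.6588  0.2   ]] meter [[ 0.7423 -0.6034  0.03  ]
 [ 0.5973 -0.6023  0.03  ]
 [ 0.5579 -0.7397  0.03  ]]
t 0.15 pos [ 0.1405 -0.6087  0.2417] yaw 13.00 tz [-0.0002  0.001  -1.    ] off mm [ 504.4137 -231.2315   -8.0525] turn about tool z 20.50
```

Call:
jog_arm(deltas=[{"gripper": 1, "offset": [0.042, -0.0193, -0.001], "rotation": [0, 0, 0]}, {"gripper": 1, "offset": [0.042, -0.0193, -0.001], "rotation": [0, 0, 0]}, {"gripper": 1, "offset": [0.042, -0.0193, -0.001], "rotation": [0, 0, 0]}, {"gripper": 1, "offset": [0.042, -0.0193, -0.001], "rotation": [0, 0, 0]}, {"gripper": 1, "offset": [0.042, -0.0193, -0.001], "rotation": [0, 0, 0]}, {"gripper": 1, "offset": [0.042, -0.0193, -0.001], "rotation": [0, 0, 0]}, {"gripper": 1, "offset": [0.042, -0.0193, -0.001], "rotation": [0, 0, 0]}, {"gripper": 1, "offset": [0.042, -0.0193, -0.001], "rotation": [0, 0, 0]}, {"gripper": 1, "offset": [0.042, -0.0193, 0], "rotation": [0, 0, 0]}, {"gripper": 1, "offset": [0.042, -0.0193, 0], "rotation": [0, 0, 0]}, {"gripper": 1, "offset": [0.042, -0.0193, 0], "rotation": [0, 0, 0]}, {"gripper": 1, "offset": [0.042, -0.0193, 0], "rotation": [0, 0, 0]}, {"gripper": 1, "offset": [0, 0, 0], "rotation": [0, 0, 7]}, {"gripper": 1, "offset": [0, 0, 0], "rotation": [0, 0, 7]}, {"gripper": 1, "offset": [0, 0, 0], "rotation": [0, 0, 6.5]}, {"gripper": 1, "offset": [0, 0, 0], "rotation": [0, 0, 0]}])

```text
clock: 1.75
position: [0.5795, -0.2698, 0.2499]
ee_rot: [0.998, -0.066, -0.0, -0.0]
ft_force: [0.4, 0.3, -0.1]
grip_width: 0.998
grasp_force: 0.0
```

```bash
cat >> h.py <<'E'
def shaft(im,c,guess,z=.008,rad=.12):
    """bright bar near guess: PCA of the blob, back-projected at height z (silhouette)"""
    g=cv2.cvtColor(im,cv2.COLOR_BGR2GRAY);m=(g>110).astype(np.uint8)
    n,l,st,ce=cv2.connectedComponentsWithStats(m)
    u=proj(c,guess)[0];best=None
    for i in range(1,n):
        if st[i,4]<600: continue
        ys,xs=np.nonzero(l==i);X=back(c,np.c_[xs,ys],z)[:,:2]
        e=np.linalg.norm(X.mean(0)-guess[:2])
        if best is None or e<best[0]: best=(e,X,st[i])
    X=best[1];mu=X.mean(0);w,v=np.linalg.eigh(np.cov((X-mu).T));a=v[:,1]*np.sign(v[0,1])
    t=(X-mu)@a;q=(X-mu)@v[:,0]
    lo,hi=t.min(),t.max();mid=mu+a*(lo+hi)/2
    wl=np.ptp(q[t<lo+.006]);wh=np.ptp(q[t>hi-.006])
    print("shaft mid",mid,"yaw(+x) %.2f"%np.degrees(np.arctan2(a[1],a[0])),"len %.4f"%(hi-lo),"width at -x end %.4f, +x end %.4f"%(wl,wh),"box",best[2])
    return mid
E
python3 - <<'E'
from h import *
o=manip.get_obs();im=imaging.camera("wrist");cv2.imwrite("pics/w1.png",im);c=cam("wrist",o)
print(o["clock"],o["position"])
m=shaft(im,c,np.array([.603,-.2685,.008]))
go(.603,-.2685,.03,-7.5,o)
E
```

```text
1.75 [ 0.5795 -0.2698  0.2499]
shaft mid [ 0.6018 -0.2663] yaw(+x) -9.05 len 0.1644 width at -x end 0.0160, +x end 0.0113 box [ 312   97   25  166 2765]
t 1.75 pos [ 0.5795 -0.2698  0.2499] yaw -7.60 tz [-0.0006  0.0001 -1.    ] off mm [ 23.2485  -4.4231 219.9222] turn about tool z -0.10
```

View pics/w1.png

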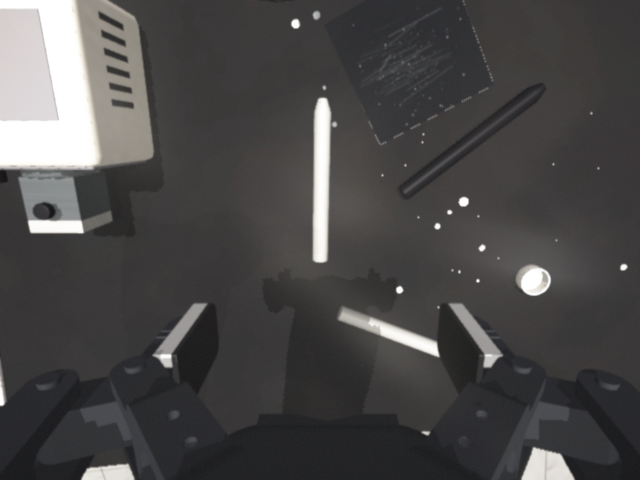

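The wrist view shows shaft P at (322,100)-(320,260) with its chamfer at the far (+x) end. The hub face is at the left, near (70,220). I'll descend and grasp P.

Call:
jog_arm(deltas=[{"gripper": 1, "offset": [0.022, -0.006, 0.036], "rotation": [0, 0, 1.4]}, {"gripper": 1, "offset": [0, 0, 0.05], "rotation": [0, 0, 0]}, {"gripper": 0.6, "offset": [0, 0, 0.05], "rotation": [0, 0, 0]}, {"gripper": 0.6, "offset": [0, 0, 0.05], "rotation": [0, 0, 0]}, {"gripper": 0.6, "offset": [0, 0, 0.04], "rotation": [0, 0, 0]}, {"gripper": 0.5, "offset": [0, 0, 0.01], "rotation": [0, 0, 0]}, {"gripper": 0, "offset": [0, 0, 0], "rotation": [0, 0, 0]}, {"gripper": 0, "offset": [0, 0, 0], "rotation": [0, 0, 0]}, {"gripper": 0, "offset": [0, 0, 0], "rotation": [0, 0, 0]}, {"gripper": 0, "offset": [0, 0, 0], "rotation": [0, 0, 0]}, {"gripper": 0, "offset": [0, 0, 0], "rotation": [0, 0, 0]}, {"gripper": 0, "offset": [0, 0, 0], "rotation": [0, 0, 0]}], newtons=50)

```text
clock: 3.0
position: [0.6033, -0.2673, 0.0162]
ee_rot: [0.997, -0.077, 0.001, 0.0]
ft_force: [-1.7, 0.2, 7.1]
grip_width: 0.157
grasp_force: 49.6
```

Call:
jog_arm(deltas=[{"gripper": 0, "offset": [0, 0, -0.02], "rotation": [0, 0, 0]}, {"gripper": 0, "offset": [0, 0, -0.04], "rotation": [0, 0, 0]}, {"gripper": 0, "offset": [0, 0, -0.05], "rotation": [0, 0, 0]}, {"gripper": 0, "offset": [0, 0, -0.05], "rotation": [0, 0, 0]}, {"gripper": 0, "offset": [0, 0, 0], "rotation": [0, 0, 0]}])

```text
clock: 3.5
position: [0.6056, -0.268, 0.1832]
ee_rot: [0.997, -0.078, 0.006, 0.002]
ft_force: [1.5, -0.6, -1.8]
grip_width: 0.162
grasp_force: 49.0
```

```bash
python3 - <<'E'
from h import *
go(.452,.004,.2,-19)
E
```

```text
t 3.5 pos [ 0.6056 -0.268   0.1832] yaw -8.90 tz [ 0.0118 -0.005  -0.9999] off mm [-193.6125 -244.916   -19.9297] turn about tool z 10.10
```

Call:
jog_arm(deltas=[{"gripper": 0, "offset": [-0.0242, -0.0306, -0.0025], "rotation": [0, 0, 0]}, {"gripper": 0, "offset": [-0.0242, -0.0306, -0.0025], "rotation": [0, 0, 0]}, {"gripper": 0, "offset": [-0.0242, -0.0306, -0.0025], "rotation": [0, 0, 0]}, {"gripper": 0, "offset": [-0.0242, -0.0306, -0.0025], "rotation": [0, 0, 0]}, {"gripper": 0, "offset": [-0.0242, -0.0306, -0.0025], "rotation": [0, 0, 0]}, {"gripper": 0, "offset": [-0.0242, -0.0306, -0.0025], "rotation": [0, 0, 0]}, {"gripper": 0, "offset": [-0.0242, -0.0306, -0.0025], "rotation": [0, 0, 0]}, {"gripper": 0, "offset": [-0.0242, -0.0306, -0.0025], "rotation": [0, 0, 0]}, {"gripper": 0, "offset": [0, 0, 0], "rotation": [0, 0, 5]}, {"gripper": 0, "offset": [0, 0, 0], "rotation": [0, 0, 5]}, {"gripper": 0, "offset": [0, 0, 0], "rotation": [0, 0, 0]}, {"gripper": 0, "offset": [0, 0, 0], "rotation": [0, 0, 0]}])

```text
clock: 4.7
position: [0.4487, 0.0048, 0.1942]
ee_rot: [0.987, -0.163, 0.0, 0.0]
ft_force: [1.1, -0.4, -1.9]
grip_width: 0.16
grasp_force: 49.1
```

```bash
python3 - <<'E'
from h import *
o=manip.get_obs();im=imaging.camera("wrist");cv2.imwrite("pics/w2.png",im);np.save("o2.npy",np.r_[o["position"],o["ee_rot"]])
go(.452,.004,.2,-19,o)
E
```

```text
t 4.7 pos [0.4487 0.0048 0.1942] yaw -18.76 tz [ 0.0001 -0.0002 -1.    ] off mm [ 3.3544 -0.338  -5.7542] turn about tool z 0.24
```

View pics/w2.png

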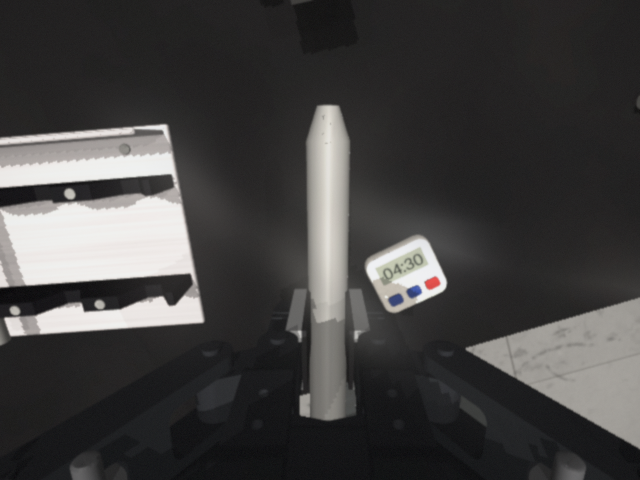

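The wrist view shows the shaft held straight, along column 327 with its tip at row 105. The hub is just out of view at the top. The stand's right-hand corners are at (168,125) and (203,322). I'll go slightly forward to see the hub.

Call:
jog_arm(deltas=[{"gripper": 0, "offset": [0.02, 0, -0.003], "rotation": [0, 0, 0]}, {"gripper": 0, "offset": [0.02, 0, -0.003], "rotation": [0, 0, 0]}, {"gripper": 0, "offset": [0, 0, 0], "rotation": [0, 0, 0]}, {"gripper": 0, "offset": [0, 0, 0], "rotation": [0, 0, 0]}])

```text
clock: 5.15
position: [0.4864, -0.0081, 0.1999]
ee_rot: [0.986, -0.164, -0.001, -0.0]
ft_force: [-0.6, 0.4, -2.9]
grip_width: 0.158
grasp_force: 49.1
```

```bash
python3 - <<'E'
from h import *
o=manip.get_obs();im=imaging.camera("wrist");cv2.imwrite("pics/w3.png",im);np.save("o3.npy",np.r_[o["position"],o["ee_rot"]])
cv2.imwrite("pics/w3c.png",cv2.resize(im[0:160,220:420],None,fx=3.7,fy=3.7,interpolation=2))
go(.452,.004,.2,-19,o)
E
```

```text
t 5.15 pos [ 0.4864 -0.0081  0.1999] yaw -18.86 tz [-0.001   0.0006 -1.    ] off mm [-36.5015  -0.2876  -0.088 ] turn about tool z 0.14
```

View pics/w3c.png

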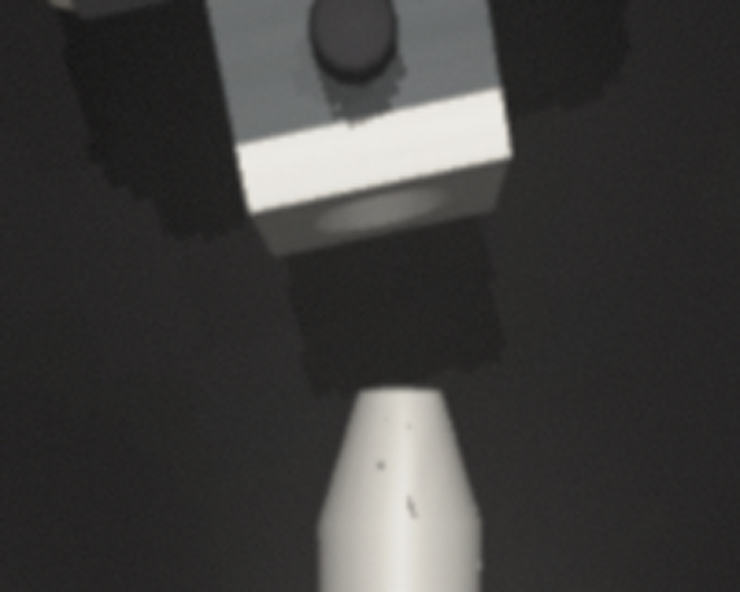

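The hub face's top edge runs (248,213)-(511,157) in the crop and its bottom edge (275,255)-(495,210). The bore is near (382,210) and the shaft tip at (399,390).

```bash
python3 - <<'E'
from h import *
v=np.load("o3.npy");o=dict(position=v[:3],ee_rot=v[3:],clock=0);c=cam("wrist",o)
C=lambda p:np.array(p)/3.7+[220,0]
for p,z in([[248,213],[511,157]],.08),([[275,255],[495,210]],.036):
    X=back(c,C(p),z);d=X[0]-X[1];print("edge",X[:,:2].ravel(),"mid",X.mean(0),np.linalg.norm(d),"normal yaw",np.degrees(np.arctan2(d[1],d[0]))-90)
X=back(c,C([[240,146],[209,0],[502,90],[488,0]]),.08)
print("side edges yaw",[np.degrees(np.arctan2(*(X[j]-X[i])[[1,0]])) for i,j in((0,1),(2,3))])
print("bore",back(c,C([382,210]),.058))
zs=v[2]-.008
S=back(c,C([[399,390],[399,580]]),zs);d=S[0]-S[1];print("tip",S[0],"yaw",np.degrees(np.arctan2(d[1],d[0])),"tip dist from TCP",np.linalg.norm(S[0,:2]-v[:2]))
r=R.from_quat(v[3:]);print("tip in tool",r.inv().apply(S[0]-v[:3]))
# stand from w2
v=np.load("o2.npy");c=cam("wrist",dict(position=v[:3],ee_rot=v[3:]))
X=back(c,[[168,125],[203,322]],.006);d=X[0]-X[1];print("stand corners far,near",X[:,:2],np.linalg.norm(d),"yaw",np.degrees(np.arctan2(d[1],d[0])))
E
```

```text
edge [ 0.6037 -0.0219  0.5975 -0.066 ] mid [ 0.6006 -0.0439  0.08  ] 0.04444707362717408 normal yaw -7.940461895624054
edge [ 0.6038 -0.0228  0.5975 -0.0663] mid [ 0.6006 -0.0446  0.036 ] 0.04399770562927047 normal yaw -8.268570465206622
side edges yaw [np.float64(-7.306870762724661), np.float64(-7.761308412727646)]
bore [[ 0.6008 -0.0443  0.058 ]]
tip [ 0.5619 -0.0341  0.1919] yaw -18.834470963360832 tip dist from TCP 0.07981969177045348
tip in tool [0.0798 0.0002 0.0079]
stand corners far,near [[0.5642 0.1036]
 [0.3902 0.15  ]] 0.18006393943972096 yaw -14.919320416179135
```

Call:
jog_arm(deltas=[{"gripper": 0, "offset": [0, 0, 0], "rotation": [0, 0, -5.4]}, {"gripper": 0, "offset": [0, 0, 0], "rotation": [0, 0, -5.4]}, {"gripper": 0, "offset": [0.0132, 0.02, 0.014], "rotation": [0, 0, 0]}, {"gripper": 0, "offset": [0, 0, 0.04], "rotation": [0, 0, 0]}, {"gripper": 0, "offset": [0, 0, 0.04], "rotation": [0, 0, 0]}, {"gripper": 0, "offset": [0, 0, 0.04], "rotation": [0, 0, 0]}, {"gripper": 0, "offset": [0, 0, 0], "rotation": [0, 0, 0]}, {"gripper": 0, "offset": [0, 0, 0], "rotation": [0, 0, 0]}])

```text
clock: 6.0
position: [0.4966, -0.0294, 0.067]
ee_rot: [0.998, -0.07, -0.0, -0.0]
ft_force: [0.9, -0.3, -1.6]
grip_width: 0.163
grasp_force: 49.1
```

```bash
python3 - <<'E'
from h import *
o=manip.get_obs();im=imaging.camera("wrist");c=cam("wrist",o)
go(.4967,-.0297,.066,-8,o)
go(*(np.array([.6007,-.0443,.066])-.042*np.array([.9903,-.1392,0])),-8,o)
E
```

```text
t 6.0 pos [ 0.4966 -0.0294  0.067 ] yaw -8.06 tz [-0.0008  0.0003 -1.    ] off mm [0.0982 0.2636 1.0247] turn about tool z -0.06
t 6.0 pos [ 0.4966 -0.0294  0.067 ] yaw -8.06 tz [-0.0008  0.0003 -1.    ] off mm [63.1164  0.183   0.9752] turn about tool z -0.06
```

Aligned, so I'll push in stages.

Call:
jog_arm(deltas=[{"gripper": 0, "offset": [0.015, 0, 0.001], "rotation": [0, 0, 0]}, {"gripper": 0, "offset": [0.015, 0, 0], "rotation": [0, 0, 0]}, {"gripper": 0, "offset": [0.01, 0, 0], "rotation": [0, 0, 0]}, {"gripper": 0, "offset": [0.007, 0, 0], "rotation": [0, 0, 0]}, {"gripper": 0, "offset": [0.005, 0, 0], "rotation": [0, 0, 0]}, {"gripper": 0, "offset": [0, 0, 0], "rotation": [0, 0, 0]}])

```text
clock: 6.65
position: [0.5488, -0.0371, 0.0657]
ee_rot: [0.997, -0.071, 0.0, -0.0]
ft_force: [0.4, 0.4, -2.1]
grip_width: 0.161
grasp_force: 49.1
```

Call:
jog_arm(deltas=[{"gripper": 0, "offset": [0.004, 0, 0], "rotation": [0, 0, 0]}, {"gripper": 0, "offset": [0.003, 0, 0], "rotation": [0, 0, 0]}, {"gripper": 0, "offset": [0.001, 0, 0], "rotation": [0, 0, 0]}, {"gripper": 0, "offset": [0, 0, 0], "rotation": [0, 0, 0]}])

```text
clock: 7.05
position: [0.5564, -0.0382, 0.0653]
ee_rot: [0.998, -0.071, 0.0, 0.0]
ft_force: [0.8, 0.3, -1.7]
grip_width: 0.158
grasp_force: 49.1
```

Call:
jog_arm(deltas=[{"gripper": 0, "offset": [0.001, 0, 0], "rotation": [0, 0, 0]}, {"gripper": 0, "offset": [0.001, 0, 0], "rotation": [0, 0, 0]}, {"gripper": 0, "offset": [0.001, 0, 0], "rotation": [0, 0, 0]}, {"gripper": 0, "offset": [0.001, 0, 0], "rotation": [0, 0, 0]}, {"gripper": 0, "offset": [0, 0, 0], "rotation": [0, 0, 0]}])

```text
clock: 7.55
position: [0.5601, -0.0385, 0.0652]
ee_rot: [0.998, -0.07, -0.0, -0.0]
ft_force: [-3.3, 2.0, -0.3]
grip_width: 0.161
grasp_force: 49.3
```

Call:
jog_arm(deltas=[{"gripper": 0, "offset": [0.001, 0, 0], "rotation": [0, 0, 0]}, {"gripper": 0, "offset": [0.001, 0, 0], "rotation": [0, 0, 0]}, {"gripper": 0, "offset": [0, 0, 0], "rotation": [0, 0, 0]}])

```text
clock: 7.85
position: [0.5611, -0.0385, 0.0648]
ee_rot: [0.998, -0.07, -0.001, -0.0]
ft_force: [-7.0, 1.9, 1.6]
grip_width: 0.16
grasp_force: 49.4
```

```bash
python3 - <<'E'
from h import *
a=np.radians(-14.9);d=np.array([np.cos(a),np.sin(a)]);n=np.array([-d[1],d[0]])
far=np.array([.5642,.1036]);near=np.array([.3902,.15])
# right side edge at y=-98 of the stand (196 mm across), centre midway along 182
c=(far+near)/2+n*.098
print("stand centre",c,"slot2",c,"slot3",c-.07*n,"slot1",c+.07*n,"racked c expected",c+.07*n+.003*d)
E
```

```text
stand centre [0.5024 0.2215] slot2 [0.5024 0.2215] slot3 [0.4844 0.1539] slot1 [0.5204 0.2892] racked c expected [0.5233 0.2884]
```

Call:
jog_arm(deltas=[{"gripper": 0, "offset": [-0.006, 0, 0], "rotation": [0, 0, 0]}, {"gripper": 0, "offset": [-0.02, 0, 0], "rotation": [0, 0, 0]}, {"gripper": 0, "offset": [-0.025, 0, 0], "rotation": [0, 0, 0]}, {"gripper": 0, "offset": [-0.015, 0, -0.02], "rotation": [0, 0, 0]}, {"gripper": 0, "offset": [0, 0, -0.04], "rotation": [0, 0, 0]}, {"gripper": 0, "offset": [0, 0, -0.036], "rotation": [0, 0, 0]}, {"gripper": 0, "offset": [-0.0054, -0.0416, 0], "rotation": [0, 0, 0]}, {"gripper": 0, "offset": [-0.0054, -0.0416, 0], "rotation": [0, 0, 0]}, {"gripper": 0, "offset": [-0.0054, -0.0416, 0], "rotation": [0, 0, 0]}, {"gripper": 0, "offset": [-0.0054, -0.0416, 0], "rotation": [0, 0, 0]}, {"gripper": 0, "offset": [-0.0054, -0.0416, 0], "rotation": [0, 0, 0]}, {"gripper": 0, "offset": [-0.0054, -0.0416, 0], "rotation": [0, 0, 0]}, {"gripper": 0, "offset": [0, 0, 0], "rotation": [0, 0, 6.9]}, {"gripper": 0, "offset": [0, 0, 0], "rotation": [0, 0, 0]}, {"gripper": 0, "offset": [0, 0, 0], "rotation": [0, 0, 0]}])

```text
clock: 9.35
position: [0.5004, 0.2208, 0.1612]
ee_rot: [0.992, -0.13, 0.0, 0.0]
ft_force: [0.7, -2.0, -3.1]
grip_width: 0.161
grasp_force: 49.3
```

```bash
python3 - <<'E'
from h import *
o=manip.get_obs();im=imaging.camera("wrist");cv2.imwrite("pics/w4.png",im);np.save("o4.npy",np.r_[o["position"],o["ee_rot"]])
go(.4985,.2225,.046,-14.9,o)
c=cam("wrist",o)
print("expected notch floor px at bars (slot 2)",proj(c,[[.5024+.045*.9664,.2215-.045*.2571,.05],[.5024-.045*.9664,.2215+.045*.2571,.05],[.5204+.083*.9664,.2892-.083*.2571,.038],[.5233,.2884,.038]]))
E
```

```text
t 9.35 pos [0.5004 0.2208 0.1612] yaw -14.91 tz [ 0.0006 -0.0009 -1.    ] off mm [ -2.3832  -1.2569 115.2182] turn about tool z -0.01
expected notch floor px at bars (slot 2) [[325.2287 172.0785]
 [325.451  299.9017]
 [217.2137 111.003 ]
 [226.5441 230.5633]]
```

View pics/w4.png

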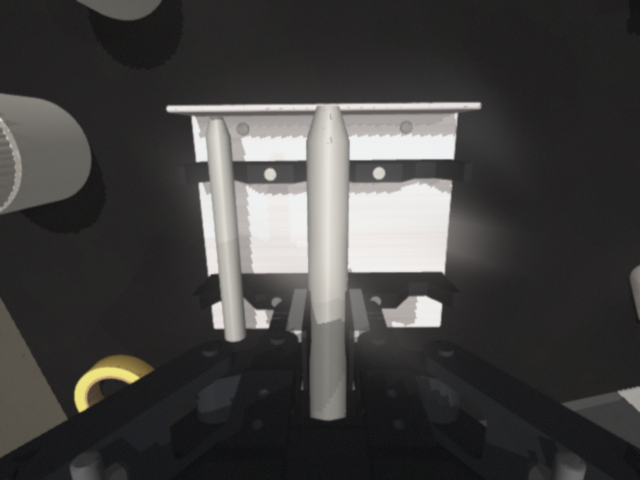

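The shaft is centred over slot 2. The bar-top screws at (270,174) and (379,174) sit symmetrically about column 325, and the racked shaft is where I expected it. I'll lower it.

Call:
jog_arm(deltas=[{"gripper": 0, "offset": [-0.0024, -0.001, 0.02], "rotation": [0, 0, 0]}, {"gripper": 0, "offset": [0, 0, 0.03], "rotation": [0, 0, 0]}, {"gripper": 0, "offset": [0, 0, 0.025], "rotation": [0, 0, 0]}, {"gripper": 0, "offset": [0, 0, 0.02], "rotation": [0, 0, 0]}, {"gripper": 0, "offset": [0, 0, 0.012], "rotation": [0, 0, 0]}, {"gripper": 0, "offset": [0, 0, 0.005], "rotation": [0, 0, 0]}, {"gripper": 0, "offset": [0, 0, 0.002], "rotation": [0, 0, 0]}, {"gripper": 0, "offset": [0, 0, 0], "rotation": [0, 0, 0]}])

```text
clock: 10.2
position: [0.4984, 0.2235, 0.0479]
ee_rot: [0.991, -0.131, 0.0, -0.0]
ft_force: [-0.3, 0.3, -1.3]
grip_width: 0.162
grasp_force: 49.3
```

Call:
jog_arm(deltas=[{"gripper": 0, "offset": [0, 0, 0.001], "rotation": [0, 0, 0]}, {"gripper": 0, "offset": [0, 0, 0.001], "rotation": [0, 0, 0]}, {"gripper": 0, "offset": [0, 0, 0], "rotation": [0, 0, 0]}])

```text
clock: 10.5
position: [0.4985, 0.2237, 0.0461]
ee_rot: [0.991, -0.131, 0.001, -0.0]
ft_force: [-0.7, -1.1, 3.5]
grip_width: 0.162
grasp_force: 50.1
```

Contact confirmed. I'll release, rise, turn and go to shaft Q.

Call:
jog_arm(deltas=[{"gripper": 0.5, "offset": [0, 0, 0], "rotation": [0, 0, 0]}, {"gripper": 0.5, "offset": [0, 0, 0], "rotation": [0, 0, 0]}, {"gripper": 0.5, "offset": [0, 0, 0], "rotation": [0, 0, 0]}, {"gripper": 0.5, "offset": [0, 0, -0.02], "rotation": [0, 0, 0]}, {"gripper": 0.5, "offset": [0, 0, -0.04], "rotation": [0, 0, 0]}, {"gripper": 0.5, "offset": [0, 0, -0.05], "rotation": [0, 0, 0]}, {"gripper": 0.5, "offset": [0, 0, -0.03], "rotation": [0, 0, 0]}, {"gripper": 0.5, "offset": [0, 0, 0], "rotation": [0, 0, 0]}, {"gripper": 0.5, "offset": [0, 0, 0], "rotation": [0, 0, 0]}])

```text
clock: 11.4
position: [0.4981, 0.2235, 0.1855]
ee_rot: [0.991, -0.131, 0.001, -0.0]
ft_force: [0.1, -0.5, -0.5]
grip_width: 0.5
grasp_force: 0.0
```

```bash
python3 - <<'E'
from h import *
o=manip.get_obs();im=imaging.camera("wrist");cv2.imwrite("pics/w5.png",im);c=cam("wrist",o)
print(o["clock"],o["joint_pos"])
# white base and shaft are both bright: print unusual-free check: stack of scene/wrist/side crops
a=im[60:400,140:500];s=imaging.camera("scene")[225:345,190:320]
h=450
cv2.imwrite("pics/chk1.png",np.hstack([cv2.resize(a,(360*400//340,400)),cv2.resize(s,(370,400))]))
go(.4215,-.336,.25,60,o)
E
```

```text
11.4 [ 0.0387  0.2572 -0.6256  1.7213  0.1603  1.2136 -2.4603]
t 11.4 pos [0.4981 0.2235 0.1855] yaw -15.01 tz [ 0.0011 -0.     -1.    ] off mm [ 71.0039 560.2136 -64.546 ] turn about tool z -75.01
```

View pics/chk1.png

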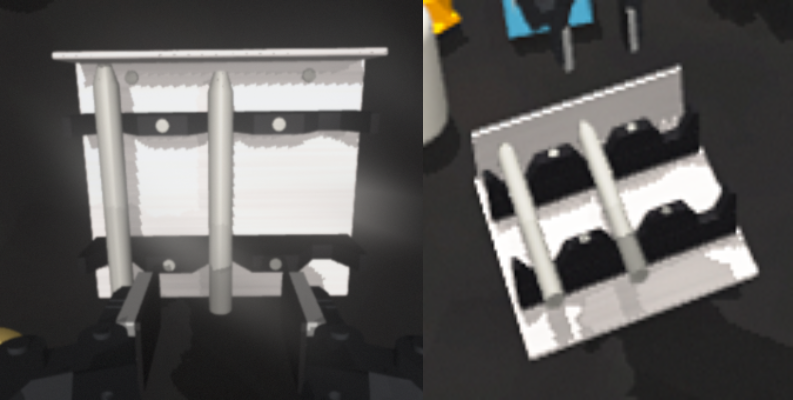

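Shaft P lies down in both notches of slot 2, beside the racked shaft and with its chamfer at the stop. Now to Q.

Call:
jog_arm(deltas=[{"gripper": 0.6, "offset": [0.0055, 0.0431, -0.005], "rotation": [0, 0, 0]}, {"gripper": 0.6, "offset": [0.0055, 0.0431, -0.005], "rotation": [0, 0, 0]}, {"gripper": 0.6, "offset": [0.0055, 0.0431, -0.005], "rotation": [0, 0, 0]}, {"gripper": 0.6, "offset": [0.0055, 0.0431, -0.005], "rotation": [0, 0, 0]}, {"gripper": 0.6, "offset": [0.0055, 0.0431, -0.005], "rotation": [0, 0, 0]}, {"gripper": 0.6, "offset": [0.0055, 0.0431, -0.005], "rotation": [0, 0, 0]}, {"gripper": 0.6, "offset": [0.0055, 0.0431, -0.005], "rotation": [0, 0, 0]}, {"gripper": 0.6, "offset": [0.0055, 0.0431, -0.005], "rotation": [0, 0, 0]}, {"gripper": 0.6, "offset": [0.0055, 0.0431, -0.005], "rotation": [0, 0, 0]}, {"gripper": 0.6, "offset": [0.0055, 0.0431, -0.005], "rotation": [0, 0, 0]}, {"gripper": 0.6, "offset": [0.0055, 0.0431, -0.005], "rotation": [0, 0, 0]}, {"gripper": 0.6, "offset": [0.0055, 0.0431, -0.005], "rotation": [0, 0, 0]}, {"gripper": 0.6, "offset": [0.0055, 0.0431, -0.005], "rotation": [0, 0, 0]}, {"gripper": 0.6, "offset": [0, 0, 0], "rotation": [0, 0, -8.3]}, {"gripper": 0.6, "offset": [0, 0, 0], "rotation": [0, 0, -8.3]}, {"gripper": 0.6, "offset": [0, 0, 0], "rotation": [0, 0, -8.3]}, {"gripper": 0.6, "offset": [0, 0, 0], "rotation": [0, 0, -8.3]}, {"gripper": 0.6, "offset": [0, 0, 0], "rotation": [0, 0, -8.3]}, {"gripper": 0.6, "offset": [0, 0, 0], "rotation": [0, 0, -8.3]}])

```text
clock: 13.4
position: [0.4214, -0.3359, 0.2486]
ee_rot: [0.953, 0.302, -0.001, -0.001]
ft_force: [0.1, -0.7, -0.2]
grip_width: 0.6
grasp_force: 0.0
```

Call:
jog_arm(deltas=[{"gripper": 0.6, "offset": [0, 0, 0], "rotation": [0, 0, -8.3]}, {"gripper": 0.6, "offset": [0, 0, 0], "rotation": [0, 0, -8.3]}, {"gripper": 0.6, "offset": [0, 0, 0], "rotation": [0, 0, -8.3]}, {"gripper": 0.6, "offset": [0, 0, 0], "rotation": [0, 0, 0]}, {"gripper": 0.6, "offset": [0, 0, 0], "rotation": [0, 0, 0]}])

```text
clock: 13.9
position: [0.4216, -0.336, 0.2492]
ee_rot: [0.868, 0.496, -0.0, -0.001]
ft_force: [0.8, -0.2, -0.2]
grip_width: 0.596
grasp_force: 0.0
```

```bash
python3 - <<'E'
from h import *
o=manip.get_obs();im=imaging.camera("wrist");cv2.imwrite("pics/w6.png",im);c=cam("wrist",o)
m=shaft(im,c,np.array([.4215,-.336,.008]))
print(o["joint_pos"])
go(m[0],m[1],.0165,60,o)
E
```

```text
shaft mid [ 0.4199 -0.3376] yaw(+x) 60.19 len 0.1629 width at -x end 0.0108, +x end 0.0154 box [ 319  125   18  159 2586]
[ 0.7951  0.1526 -0.2293  1.6685  0.0355  1.3264  0.0264]
t 13.9 pos [ 0.4216 -0.336   0.2492] yaw 59.44 tz [-0.0014  0.001  -1.    ] off mm [ -2.2293  -0.2201 232.7421] turn about tool z -0.56
```

Call:
jog_arm(deltas=[{"gripper": 0.6, "offset": [-0.002, 0, 0.038], "rotation": [0, 0, -0.7]}, {"gripper": 0.6, "offset": [0, 0, 0.05], "rotation": [0, 0, 0]}, {"gripper": 0.6, "offset": [0, 0, 0.05], "rotation": [0, 0, 0]}, {"gripper": 0.6, "offset": [0, 0, 0.05], "rotation": [0, 0, 0]}, {"gripper": 0.6, "offset": [0, 0, 0.035], "rotation": [0, 0, 0]}, {"gripper": 0.5, "offset": [0, 0, 0.01], "rotation": [0, 0, 0]}, {"gripper": 0, "offset": [0, 0, 0], "rotation": [0, 0, 0]}, {"gripper": 0, "offset": [0, 0, 0], "rotation": [0, 0, 0]}, {"gripper": 0, "offset": [0, 0, 0], "rotation": [0, 0, 0]}, {"gripper": 0, "offset": [0, 0, 0], "rotation": [0, 0, 0]}, {"gripper": 0, "offset": [0, 0, 0], "rotation": [0, 0, 0]}, {"gripper": 0, "offset": [0, 0, 0], "rotation": [0, 0, 0]}], newtons=50)

```text
clock: 15.15
position: [0.422, -0.3387, 0.0191]
ee_rot: [0.864, 0.503, 0.001, 0.001]
ft_force: [-1.3, -0.5, 8.5]
grip_width: 0.152
grasp_force: 49.6
```

Call:
jog_arm(deltas=[{"gripper": 0, "offset": [0, 0, -0.02], "rotation": [0, 0, 0]}, {"gripper": 0, "offset": [0, 0, -0.04], "rotation": [0, 0, 0]}, {"gripper": 0, "offset": [0, 0, -0.04], "rotation": [0, 0, 0]}, {"gripper": 0, "offset": [0, 0, -0.03], "rotation": [0, 0, -8]}, {"gripper": 0, "offset": [0, 0, 0], "rotation": [0, 0, -8]}, {"gripper": 0, "offset": [0, 0, 0], "rotation": [0, 0, -8]}, {"gripper": 0, "offset": [0, 0, 0], "rotation": [0, 0, -8]}, {"gripper": 0, "offset": [0, 0, 0], "rotation": [0, 0, -8]}, {"gripper": 0, "offset": [0, 0, 0], "rotation": [0, 0, -8]}, {"gripper": 0, "offset": [0, 0, 0], "rotation": [0, 0, -8]}, {"gripper": 0, "offset": [0, 0, 0], "rotation": [0, 0, -8]}, {"gripper": 0, "offset": [0, 0, 0], "rotation": [0, 0, -8]}, {"gripper": 0, "offset": [0, 0, 0], "rotation": [0, 0, -8]}, {"gripper": 0, "offset": [0, 0, 0], "rotation": [0, 0, -8]}, {"gripper": 0, "offset": [0, 0, 0], "rotation": [0, 0, -8]}, {"gripper": 0, "offset": [0, 0, 0], "rotation": [0, 0, -8]}, {"gripper": 0, "offset": [0, 0, 0], "rotation": [0, 0, -7.6]}, {"gripper": 0, "offset": [0, 0, 0], "rotation": [0, 0, 0]}])

```text
clock: 16.95
position: [0.4209, -0.338, 0.1478]
ee_rot: [0.069, 0.998, -0.0, 0.0]
ft_force: [-0.4, 0.7, -2.0]
grip_width: 0.155
grasp_force: 49.3
```

Call:
jog_arm(deltas=[{"gripper": 0, "offset": [-0.0039, 0.0395, 0], "rotation": [0, 0, 0]}, {"gripper": 0, "offset": [-0.0039, 0.0395, 0], "rotation": [0, 0, 0]}, {"gripper": 0, "offset": [-0.0039, 0.0395, 0], "rotation": [0, 0, 0]}, {"gripper": 0, "offset": [-0.0039, 0.0395, 0], "rotation": [0, 0, 0]}, {"gripper": 0, "offset": [-0.0039, 0.0395, 0], "rotation": [0, 0, 0]}, {"gripper": 0, "offset": [-0.0039, 0.0395, 0], "rotation": [0, 0, 0]}, {"gripper": 0, "offset": [-0.0039, 0.0395, 0], "rotation": [0, 0, 0]}, {"gripper": 0, "offset": [-0.0039, 0.0395, 0], "rotation": [0, 0, 0]}, {"gripper": 0, "offset": [0, 0, 0], "rotation": [0, 0, 0]}, {"gripper": 0, "offset": [0, 0, 0], "rotation": [0, 0, 0]}])

```text
clock: 17.95
position: [0.4959, -0.0287, 0.1475]
ee_rot: [0.07, 0.998, -0.0, 0.0]
ft_force: [0.1, -1.6, -2.9]
grip_width: 0.149
grasp_force: 49.4
```

```bash
python3 - <<'E'
from h import *
o=manip.get_obs();im=imaging.camera("wrist");cv2.imwrite("pics/w7.png",im);c=cam("wrist",o);np.save("o7.npy",np.r_[o["position"],o["ee_rot"]])
print(o["joint_pos"])
go(.4967,-.0297,.069,172,o)
# square end (at tool +x) seen by the wrist camera: edges of the bar for height estimate
g=cv2.cvtColor(im,cv2.COLOR_BGR2GRAY)
for r in(150,180,200,230,260):
    x=np.nonzero(g[r,260:400]>110)[0]+260;print(r,x.min() if len(x) else 0,x.max() if len(x) else 0,len(x))
col=g[60:200,327];print("col rows>110",np.nonzero(col>110)[0][:1]+60)
for off in(.006,.008,.011,.014): print(off,proj(c,R.from_quat(o["ee_rot"]).apply([[.08,0,off],[.06,.008,off],[.06,-.008,off]])+o["position"]).ravel())
s=imaging.camera("side")[180:330,270:440]
cv2.imwrite("pics/chk2.png",np.hstack([cv2.resize(im,(400,300)),cv2.resize(s,(340,300))]))
E
```

```text
[ 0.6042  0.1929 -0.6937  1.8818  0.1374  1.1142  1.2886]
t 17.95 pos [ 0.4959 -0.0287  0.1475] yaw 171.92 tz [ 0.0003 -0.0004 -1.    ] off mm [-0.8978 -0.8796 78.5482] turn about tool z -0.08
150 309 345 37
180 310 344 35
200 310 344 35
230 310 342 33
260 313 342 30
col rows>110 [71]
0.006 [327.3196 108.4918 349.2175 166.5504 305.4247 166.544 ]
0.008 [327.3259 108.8797 348.9181 166.1129 305.7361 166.1065]
0.011 [327.3351 109.4408 348.4843 165.4789 306.1874 165.4727]
0.014 [327.3438 109.9785 348.068  164.8704 306.6205 164.8644]
```

View pics/chk2.png

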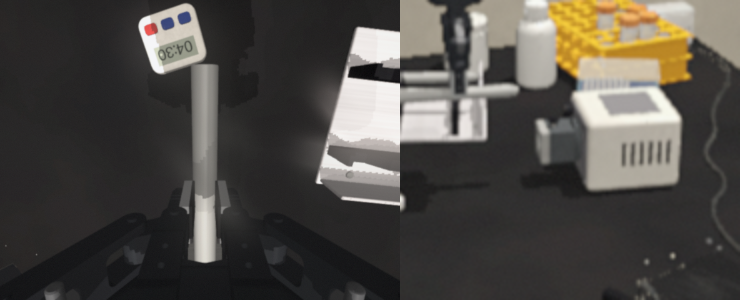

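The wrist view shows the square end towards the robot, with its end at about row 105 full size, so the chamfer faces the hub. I'll descend and insert.

Call:
jog_arm(deltas=[{"gripper": 0, "offset": [-0.001, -0.001, 0.03], "rotation": [0, 0, 0]}, {"gripper": 0, "offset": [0, 0, 0.03], "rotation": [0, 0, 0]}, {"gripper": 0, "offset": [0, 0, 0.0185], "rotation": [0, 0, 0]}, {"gripper": 0, "offset": [0, 0, 0], "rotation": [0, 0, 0]}, {"gripper": 0, "offset": [-0.015, 0, 0], "rotation": [0, 0, 0]}, {"gripper": 0, "offset": [-0.012, 0, 0], "rotation": [0, 0, 0]}, {"gripper": 0, "offset": [-0.008, 0, 0], "rotation": [0, 0, 0]}, {"gripper": 0, "offset": [0, 0, 0], "rotation": [0, 0, 0]}, {"gripper": 0, "offset": [0, 0, 0], "rotation": [0, 0, 0]}])

```text
clock: 18.95
position: [0.5312, -0.0353, 0.0689]
ee_rot: [0.07, 0.998, 0.0, -0.0]
ft_force: [-0.5, -0.3, -1.5]
grip_width: 0.155
grasp_force: 49.4
```

Call:
jog_arm(deltas=[{"gripper": 0, "offset": [-0.006, 0.0008, 0], "rotation": [0, 0, 0]}, {"gripper": 0, "offset": [-0.006, 0, 0], "rotation": [0, 0, 0]}, {"gripper": 0, "offset": [-0.005, 0, 0], "rotation": [0, 0, 0]}, {"gripper": 0, "offset": [-0.004, 0, 0], "rotation": [0, 0, 0]}, {"gripper": 0, "offset": [-0.003, 0, 0], "rotation": [0, 0, 0]}, {"gripper": 0, "offset": [0, 0, 0], "rotation": [0, 0, 0]}])

```text
clock: 19.55
position: [0.5555, -0.0379, 0.0687]
ee_rot: [0.07, 0.998, 0.0, 0.0]
ft_force: [-0.7, 0.8, -2.3]
grip_width: 0.153
grasp_force: 49.4
```

Call:
jog_arm(deltas=[{"gripper": 0, "offset": [-0.002, 0, 0], "rotation": [0, 0, 0]}, {"gripper": 0, "offset": [-0.002, 0, 0], "rotation": [0, 0, 0]}, {"gripper": 0, "offset": [-0.001, 0, 0], "rotation": [0, 0, 0]}, {"gripper": 0, "offset": [-0.001, 0, 0], "rotation": [0, 0, 0]}, {"gripper": 0, "offset": [0, 0, 0], "rotation": [0, 0, 0]}])

```text
clock: 20.05
position: [0.5612, -0.0386, 0.0688]
ee_rot: [0.07, 0.998, 0.0, -0.0]
ft_force: [-0.7, 0.1, -1.5]
grip_width: 0.15
grasp_force: 49.4
```

Call:
jog_arm(deltas=[{"gripper": 0, "offset": [-0.001, 0, 0], "rotation": [0, 0, 0]}, {"gripper": 0, "offset": [-0.001, 0, 0], "rotation": [0, 0, 0]}, {"gripper": 0, "offset": [-0.001, 0, 0], "rotation": [0, 0, 0]}, {"gripper": 0, "offset": [0, 0, 0], "rotation": [0, 0, 0]}])

```text
clock: 20.45
position: [0.5627, -0.0387, 0.0682]
ee_rot: [0.07, 0.998, 0.0, -0.002]
ft_force: [-6.3, 2.8, -0.2]
grip_width: 0.155
grasp_force: 49.5
```

Call:
jog_arm(deltas=[{"gripper": 0, "offset": [0.006, 0, 0], "rotation": [0, 0, 0]}, {"gripper": 0, "offset": [0.02, 0, 0], "rotation": [0, 0, 0]}, {"gripper": 0, "offset": [0.025, 0, 0], "rotation": [0, 0, 0]}, {"gripper": 0, "offset": [0.015, 0, -0.02], "rotation": [0, 0, 0]}, {"gripper": 0, "offset": [0, 0, -0.04], "rotation": [0, 0, 0]}, {"gripper": 0, "offset": [0, 0, -0.036], "rotation": [0, 0, 0]}, {"gripper": 0, "offset": [0.008, 0.036, 0], "rotation": [0, 0, 0]}, {"gripper": 0, "offset": [0.008, 0.036, 0], "rotation": [0, 0, 0]}, {"gripper": 0, "offset": [0.008, 0.036, 0], "rotation": [0, 0, 0]}, {"gripper": 0, "offset": [0.008, 0.036, 0], "rotation": [0, 0, 0]}, {"gripper": 0, "offset": [0.008, 0.036, 0], "rotation": [0, 0, 0]}, {"gripper": 0, "offset": [0, 0, 0], "rotation": [0, 0, 6.9]}, {"gripper": 0, "offset": [0, 0, 0], "rotation": [0, 0, 0]}, {"gripper": 0, "offset": [0, 0, 0], "rotation": [0, 0, 0]}])

```text
clock: 21.85
position: [0.4845, 0.153, 0.1648]
ee_rot: [0.129, 0.992, -0.0, 0.0]
ft_force: [0.5, -0.2, -1.8]
grip_width: 0.152
grasp_force: 49.5
```

```bash
python3 - <<'E'
from h import *
go(.4825,.1545,.052,165.1)
E
```

```text
t 21.85 pos [0.4845 0.153  0.1648] yaw 165.21 tz [ 0.0006 -0.0007 -1.    ] off mm [  2.3791   1.0249 112.7942] turn about tool z 0.11
```

Call:
jog_arm(deltas=[{"gripper": 0, "offset": [0.0024, 0.001, 0.02], "rotation": [0, 0, 0]}, {"gripper": 0, "offset": [0, 0, 0.03], "rotation": [0, 0, 0]}, {"gripper": 0, "offset": [0, 0, 0.025], "rotation": [0, 0, 0]}, {"gripper": 0, "offset": [0, 0, 0.02], "rotation": [0, 0, 0]}, {"gripper": 0, "offset": [0, 0, 0.012], "rotation": [0, 0, 0]}, {"gripper": 0, "offset": [0, 0, 0.005], "rotation": [0, 0, 0]}, {"gripper": 0, "offset": [0, 0, 0.001], "rotation": [0, 0, 0]}, {"gripper": 0, "offset": [0, 0, 0], "rotation": [0, 0, 0]}])

```text
clock: 22.65
position: [0.4828, 0.1554, 0.0525]
ee_rot: [0.13, 0.992, 0.0, 0.001]
ft_force: [-0.6, -1.1, -1.4]
grip_width: 0.154
grasp_force: 49.5
```

Call:
jog_arm(deltas=[{"gripper": 0, "offset": [0, 0, 0.001], "rotation": [0, 0, 0]}, {"gripper": 0, "offset": [0, 0, 0.001], "rotation": [0, 0, 0]}, {"gripper": 0, "offset": [0, 0, 0], "rotation": [0, 0, 0]}])

```text
clock: 22.95
position: [0.4823, 0.1554, 0.05]
ee_rot: [0.13, 0.992, -0.0, 0.0]
ft_force: [-0.2, -0.0, -1.5]
grip_width: 0.151
grasp_force: 49.5
```

Call:
jog_arm(deltas=[{"gripper": 0, "offset": [0, 0, 0.001], "rotation": [0, 0, 0]}, {"gripper": 0, "offset": [0, 0, 0.001], "rotation": [0, 0, 0]}, {"gripper": 0, "offset": [0, 0, 0], "rotation": [0, 0, 0]}])

```text
clock: 23.25
position: [0.4825, 0.1556, 0.049]
ee_rot: [0.13, 0.992, -0.0, 0.0]
ft_force: [-6.2, -3.0, 14.0]
grip_width: 0.154
grasp_force: 51.0
```

Call:
jog_arm(deltas=[{"gripper": 0.5, "offset": [0, 0, -0.001], "rotation": [0, 0, 0]}, {"gripper": 0.5, "offset": [0, 0, 0], "rotation": [0, 0, 0]}, {"gripper": 0.5, "offset": [0, 0, 0], "rotation": [0, 0, 0]}, {"gripper": 0.5, "offset": [0, 0, -0.02], "rotation": [0, 0, 0]}, {"gripper": 0.5, "offset": [0, 0, -0.04], "rotation": [0, 0, 0]}, {"gripper": 0.5, "offset": [0, 0, -0.05], "rotation": [0, 0, 0]}, {"gripper": 0.5, "offset": [0, 0, -0.05], "rotation": [0, 0, 0]}, {"gripper": 0.5, "offset": [0, 0.04, 0], "rotation": [0, 0, 0]}, {"gripper": 0.5, "offset": [0, -0.04, 0], "rotation": [0, 0, 0]}, {"gripper": 0.5, "offset": [0, -0.045, 0], "rotation": [0, 0, 0]}, {"gripper": 0.5, "offset": [0, -0.045, 0], "rotation": [0, 0, 0]}, {"gripper": 0.5, "offset": [0, -0.045, 0], "rotation": [0, 0, 0]}, {"gripper": 0.5, "offset": [0, -0.045, 0], "rotation": [0, 0, 0]}, {"gripper": 0.5, "offset": [0, 0, 0], "rotation": [0, 0, 0]}, {"gripper": 0.5, "offset": [0, 0, 0], "rotation": [0, 0, 0]}])

```text
clock: 24.75
position: [0.4357, -0.0193, 0.2089]
ee_rot: [0.131, 0.991, -0.0, 0.0]
ft_force: [0.4, 1.4, 1.1]
grip_width: 0.504
grasp_force: 0.0
```

```bash
python3 - <<'E'
from h import *
o=manip.get_obs();print(o["clock"],o["position"],o["ft_force"])
s=imaging.camera("scene")[225:345,190:320];d=imaging.camera("side")[195:265,235:335]
cv2.imwrite("pics/fin.png",np.hstack([cv2.resize(s,(400,370),interpolation=2),cv2.resize(d,(400,370),interpolation=2)]))
E
```

```text
24.75 [ 0.4357 -0.0193  0.2089] [0.4299 1.4181 1.1221]
```

View pics/fin.png

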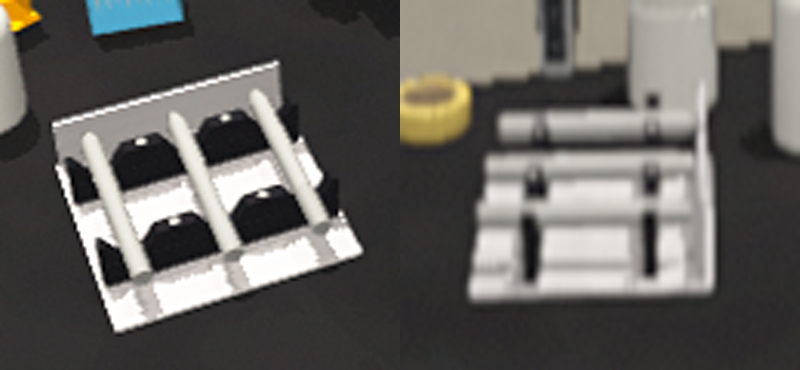

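All three shafts lie parallel and down in their notches, chamfered ends just short of the end stop (side crop tips at about x=690). I'll hand in.

```bash
python3 -c "
from workcell import workorder
print(workorder.hand_in())"
```

```text
the job is handed in; nothing more can be done
None
```

I pushed both loose shafts home in the hub, chamfered end first, laid them in slots 2 and 3 with the chamfered end near the end stop, and handed the job in after about 25 s of robot time; the hand-in returned no verdict.

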